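# Sweep cheese rinds into the trough and hold the scrap slide open at its mark

## Robot

A 6-joint arm with a two-finger parallel gripper is mounted at the origin on the work surface. World frame = base frame: x ahead of the robot, y to its left, z up, the work surface at z = 0. Lengths are in mm, angles in rad, forces in N, time in s.
With the tool pointing down it reaches from about 425 to 950 mm from the base axis. Payload 3.5 kg.
Tool frame: the origin (TCP) lies midway between the tips of the shut fingers; the grasp point (between the pads) lies 19 mm behind it; z points along the fingers, y is the line along which they close (so a half turn about z gives the same grasp; the last joint's range is limited). The gripper opens to 85 mm and grips with 20 to 120 N. Pads are 22 mm wide; open, the fingers measure 114 mm over their backs; the gripper's body (76 mm by 85 mm) begins 54 mm behind the grasp point. The pads swing forward as they close: fully open they stand 13 mm farther back than shut.
Start: joints at [1.117, 0.286, 1.577, -0, 1.279, -0.15], TCP at [201.888, 644.086, 203.025] pointing down, gripper open.
Joint ranges: [-2.77, 2.77], [-0.9, 2.22], [0.21, 2.48], [-1.53, 4.67], [0.24, 2.81], [-2.84, 2.84]. Speed limits (rad/s): [2.79, 2.79, 3.14, 3.14, 3.14, 3.14].

## Interface

Orientations are given as a rotation vector (axis times angle).
In Python, from station import ctrl, cams gives the robot as it stands.
- The arm moves only by the tool nudge_tcp, called after ">>>" as name(argument=value, ...), one argument or row to a line, values as JSON. Schema: {"type":"object","properties":{"motion":{"type":"array","items":{"type":"array","prefixItems":[{"type":"array","items":{"type":"number"},"minItems":3,"maxItems":3},{"type":"number"}],"minItems":2,"maxItems":2},"minItems":1,"maxItems":20},"finger_gap":{"type":"number"},"force":{"type":"number"},"only":{"type":"string"},"quiet":{"type":"boolean"},"lines":{"type":"string"}},"required":["motion"],"additionalProperties":false}. motion is a list of rows, 1 to 20 of them, each written [[dx, dy, dz], turn]: dx, dy, dz in mm, then a turn about the tool's z in rad; each row shifts and turns the commanded pose from where the row before left it, along the tool's axes as they then stand; what a row does not reach is not made up. A row lasts 1/8 s, in which the tool goes at most 62.5 mm and 0.188 rad, less where a joint would pass 70% of its speed; a pose out of reach is approached as far as the arm can. finger_gap is the finger opening in mm, set as the call begins (left out keeps the last). The fingers move at their own pace and stop on an object; force is the grip in N (left out, the last holds). Time passes only in rows, so rows that do not move let the fingers close. The tool returns the time, the measured TCP pose, the force, the opening and the grip force at its end. only (a regular expression) keeps the lines of the reply that match it, lines (a string "A,B") keeps lines A to B, and quiet returns only ok. Input that does not fit is refused with a message, and nothing moves.
- ctrl.sense(): the state, without advancing time (a new reading comes with each control period).
- cams.get_image(name): name is "side" or "top"; returns (picture, depth): 420x560x3 uint8, red, green, blue; 420x560 float32, mm along the optical axis (not along the pixel's ray), 0 where there is no reading.
- cams.camera_params(name): a dict with "intrinsics" (3x3 intrinsics, pixels), "world_from_camera" (4x4, takes a point from camera to world coordinates). Camera axes: x right, y up, looking along -z (the intrinsics and any distortion apply to the point x, -y, -z); pixel columns grow to the right and rows downward; lengths in mm; the calibration is good to about 2 mm. A picture is of the moment at which its call begins. camera_params takes no time and is no camera call.
- ctrl.hand_in(): hands the job in; it is judged then, once.
The state is a dict: "clock": time; "joints": joint angles; "qd": joint speeds; "tau": joint torques, N m; "ee_pos": TCP position; "orientation": TCP orientation; "contact_force": force on the tool from outside, world axes, zero at the start; "torque": the same for the moment, N m; "opening": finger opening in mm; "finger_force": force on a finger pad.
Only numpy, scipy, OpenCV 4.12 (cv2) and the standard library are available. Lean on these libraries where they do the work, as an engineer would, in place of code of your own. Each camera call takes 0.05 s, during which the arm holds its last target. There are 200 camera calls.

## Task

With the scraper block, sweep the four cheese rinds along the prep board into the trough at its end while the slide is still shut, without the gripper touching the rinds, and stand the scraper back upright on the marble. Then pull the spring-loaded slide out by its upright handle until the handle is level with the marker fin on the rail, so that all the rinds drop into the bin below, and finish while still holding it there, because it springs shut when let go. Leave the marker and the other kitchen things where they are.

Things in the scene. Friction and masses are not known exactly. Their poses are not given: they have to be found in the camera images.
- board: Fixed wooden prep board standing over a scrap bin on the marble, 320 mm long (local x -170 to 150), 150 mm wide. Origin on the marble, z up; local +x runs along the board to the slide's handle: the sweep and pull direction. Surface at z=100 mm, x=-170 to 82, between two side rims (inner faces y=+-60, tops z=112). A scraper held across it is lowered near x=-145, behind the rinds.
- board_start (a point): Middle of the board's end edge at board x=-170, z=100 mm (surface height), axes as the board's; this end has no rim.
- trough (a point): Centre of the trough floor, board x=108, z=66 mm. The trough is an opening in the board from x=82 to 134, y=+-60, 34 mm deep, its floor being the slide's plate. Beyond it an end wall, x=134 to 150, top at z=118. Below the plate is a clear-sided bin, board x=55 to 145, floor at z=6. The trough is fully open with the slide 55 mm out.
- slide: Steel plate under the trough with an upright handle tab beyond the end wall, 12 mm thick (x), 90 wide (y), z=66 to 122 above the marble. Origin: centre of the tab's foot, axes as the board's; shut, it is at board x=200, y=0, z=66 (44 mm clear of the end wall). Pulls out along board +x, 0 to 100 mm, against a spring: 4 N shut, 11 N at 80 mm. The tab has a pointer tongue at its -y end.
- marker: Marker: thin dark upright fin, 4 mm thick, top at z=106 mm, on an 18 mm block on the rail that runs along board x at y=-72 beside the slide. Stiff and already set: leave it. Origin in the fin's mid-plane, board y=-72, z=72, axes as the board's. The mark is reached when the slide's origin has the same board x as this origin (58 to 82 mm of pull).
- scraper: Scraper block standing on the marble: steel foot 30 (local x) x 104 (y) x 16 mm high with a wooden grip rib on top, 16 thick (x) x 90 long (y), z=16 to 58 mm. Origin: centre of its underside. 0.15 to 0.3 kg. Turned with its y across the board it fits between the rims with 8 mm to spare each side.
- rind1: Cheese rind off-cut 1 of 4, a pale hard block 26 x 22 x 13 mm, about 11 g, origin at its centre; starts flat on the board surface between x=-85 and x=50.
- rind2: Cheese rind off-cut 2 of 4, a pale hard block 26 x 22 x 13 mm, about 11 g, origin at its centre; starts flat on the board surface between x=-85 and x=50.
- rind3: Cheese rind off-cut 3 of 4, a pale hard block 26 x 22 x 13 mm, about 11 g, origin at its centre; starts flat on the board surface between x=-85 and x=50.
- rind4: Cheese rind off-cut 4 of 4, a pale hard block 26 x 22 x 13 mm, about 11 g, origin at its centre; starts flat on the board surface between x=-85 and x=50.
- mill: Dark wooden pepper mill, 142 mm tall, 52 mm across, near the far side of the board; a bystander. Origin at its underside centre.
- jar: Glass jar, 60 mm across, 100 mm tall, near the far side of the board; a bystander. Origin at its underside centre.
- mug: White mug, 72 mm across, 85 mm tall; a bystander. Origin at its underside centre.
- ramekin: White ramekin, 72 mm across, 40 mm tall; a bystander. Origin at its underside centre.
- oil: Green glass oil bottle, 60 mm across, 200 mm tall; a bystander. Origin at its underside centre.
- spoon: Wooden spoon lying down, 240 mm long; a bystander. Origin at its underside middle.
- tin: Plain steel tin, 66 mm across, 85 mm tall; a bystander. Origin at its underside centre.

How it is judged:
By the outcome, as a careful person would: the job done as asked, in the order asked, and still so for the second after the job is handed in, while the arm keeps its last pose, push and grip.
It also fails if it takes over 64 s, if anything falls off the work surface, if the arm or the gripper's body presses on something with over 40 N, if the wrist force passes 120 N, or if a joint passes its speed limit or range.

## Working session

There is one attempt and no reset: what is moved stays moved. The work goes in short steps, Python scripts to look and compute and a tool call to move; the robot and the scene stay as the last step left them, time stands still between calls to the robot, and variables do not carry over. Pictures are saved under pics/ and viewed, at most 11 in all, crops included, and the job is handed in when it is done.

```bash
mkdir -p pics; ls; cat > h.py <<'E'
import numpy as np, cv2
from station import ctrl, cams
def grab(n,f):
    im,d=cams.get_image(n); np.savez(f'pics/{f}.npz',im=im,d=d); cv2.imwrite(f'pics/{f}.png',im[:,:,::-1]); return im,d
def ray(n,u,v):
    p=cams.camera_params(n);K=np.array(p['intrinsics']);T=np.array(p['world_from_camera'])
    r=np.linalg.inv(K)@[u,v,1]; return T[:3,3],T[:3,:3]@np.array([r[0],-r[1],-r[2]])
def onz(n,u,v,z):
    o,r=ray(n,u,v); return o+r*(z-o[2])/r[2]
def at(n,u,v,depth):
    o,r=ray(n,u,v); return o+r*depth
def cloud(n,d):
    p=cams.camera_params(n);K=np.array(p['intrinsics']);T=np.array(p['world_from_camera'])
    v,u=np.indices(d.shape); r=np.stack([u,v,np.ones_like(u)],-1)@np.linalg.inv(K).T
    P=np.stack([r[...,0],-r[...,1],-r[...,2]],-1)*d[...,None]
    return P@T[:3,:3].T+T[:3,3]
E
python3 - <<'E'
from h import *
for n in('top','side'):
    grab(n,n+'1'); p=cams.camera_params(n); print(n,{k:(np.round(v,3).tolist() if hasattr(v,'__len__') else v) for k,v in p.items()})
s=ctrl.sense(); print(s)
E
```

```text
pics
top {'intrinsics': [[469.229, 0.0, 276.37], [0.0, 469.229, 212.291], [0.0, 0.0, 1.0]], 'world_from_camera': [[0.065, 0.976, -0.21, 248.925], [-0.998, 0.063, -0.02, -8.988], [-0.006, 0.211, 0.978, 1390.737], [0.0, 0.0, 0.0, 1.0]]}
side {'intrinsics': [[532.265, 0.0, 273.403], [0.0, 532.265, 203.004], [0.0, 0.0, 1.0]], 'world_from_camera': [[-0.927, 0.239, -0.288, 42.573], [-0.374, -0.63, 0.681, 1140.695], [-0.019, 0.739, 0.673, 1243.858], [0.0, 0.0, 0.0, 1.0]]}
{'clock': 0.1, 'joints': array([ 1.11701111e+00,  2.87066533e-01,  1.57804520e+00, -8.92375770e-06,
        1.27859124e+00, -1.50003725e-01]), 'qd': array([ 0.00044157, -0.00222669, -0.00271233,  0.00023623, -0.00031666,
       -0.00228914]), 'tau': array([ 1.54546622e-03, -4.07293725e+01, -2.93702281e+01, -6.70910367e-05,
        3.39170525e-03, -5.39615286e-06]), 'ee_pos': array([201.59862235, 643.50386828, 201.78468269]), 'orientation': array([-0.4752482 , -3.1048096 ,  0.00316834]), 'contact_force': array([ 0.22202735, -0.17190839, -0.1364156 ]), 'torque': array([-0.072     ,  0.0793611 , -0.00685059]), 'finger_force': 0.0, 'opening': 85.46370853952217}
```

View pics/top1.png

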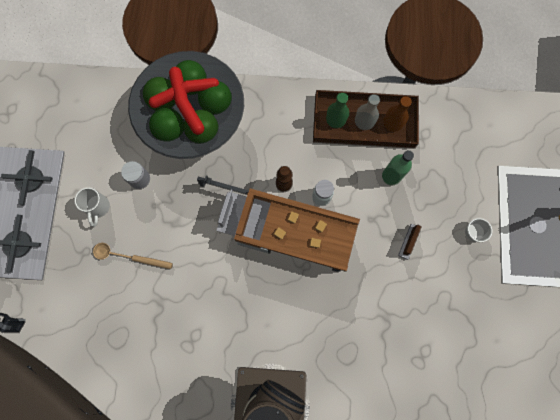

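View pics/side1.png

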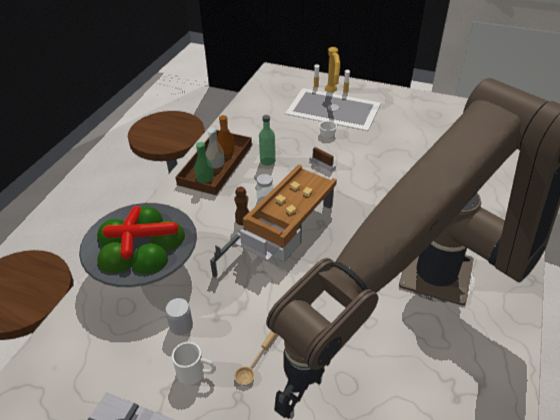

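The top view shows the board from (248,190) to (358,270), with the slide tab at (228,212), the marker rail at (205,182)-(245,192), the scraper at (411,241), and the rinds at (293,217), (320,226), (280,233) and (315,243). The oil bottle, jar and mill are on the far side.

```bash
python3 - <<'E'
from h import *
z=np.load('pics/top1.npz'); im,d=z['im'],z['d']
c=im[165:285,185:445]; cv2.imwrite('pics/crop1.png',cv2.resize(c[:,:,::-1],None,fx=3,fy=3,interpolation=cv2.INTER_CUBIC))
P=cloud('top',d)
# board surface/rims
def box(m,name):
    Q=P[m][:,:2].astype(np.float32); r=cv2.minAreaRect(Q); print(name,len(Q),np.round(r[0],1),np.round(r[1],1),round(r[2],2),'z',np.round(np.percentile(P[m][:,2],[5,50,95]),1)); return r
v,u=np.indices(d.shape)
hsv=cv2.cvtColor(im,cv2.COLOR_RGB2HSV)
reg=(u>225)&(u<370)&(v>180)&(v<280)
box(reg&(P[...,2]>103)&(P[...,2]<116)&(hsv[...,1]>150)&(u>240)&(v>188),'rims')
reg2=(u>395)&(u<430)&(v>215)&(v<265)
box(reg2&(P[...,2]>48)&(P[...,2]<66),'rib'); box(reg2&(P[...,2]>10)&(P[...,2]<66),'scr')
reg3=(u>214)&(u<240)&(v>190)&(v<232)
box(reg3&(P[...,2]>110)&(P[...,2]<130),'tab')
reg4=(u>192)&(u<250)&(v>170)&(v<200)
box(reg4&(P[...,2]>92)&(P[...,2]<112),'fin')
m=reg&(P[...,2]>106)&(P[...,2]<120)&(hsv[...,1]<190)&(hsv[...,2]>150)
n,l,st,ce=cv2.connectedComponentsWithStats(m.astype(np.uint8))
for i in range(1,n):
    if st[i,4]>15: box(l==i,'rind?%s'%np.round(ce[i]))
E
```

```text
rims 254 [480.3 -41.9] [313.9 148.2] 77.83 z [103.4 110.9 115.3]
rib 190 [ 482.8 -379.5] [18.2 90.3] 68.83 z [51.2 57.8 62.1]
scr 392 [ 483.5 -375.9] [ 30.9 106. ] 73.52 z [13.1 45.8 61.3]
tab 182 [508.  154.8] [112.6  55.8] 20.85 z [115.8 122.3 126.8]
fin 29 [581.5 166.6] [133.4  35.4] 71.3 z [ 93.9 103.2 109. ]
rind?[293. 216.] 66 [514.4 -30.4] [21. 24.] 69.05 z [110.4 113.9 117.9]
rind?[321. 225.] 66 [ 494.4 -108.6] [20.4 26. ] 62.01 z [109.9 113.7 117.7]
rind?[280. 233.] 67 [466.1   2.9] [25.7 20. ] 58.12 z [109.6 114.5 118.7]
rind?[315. 242.] 71 [446.1 -95.1] [25.  20.8] 82.94 z [109.5 114.4 117.6]
```

View pics/crop1.png

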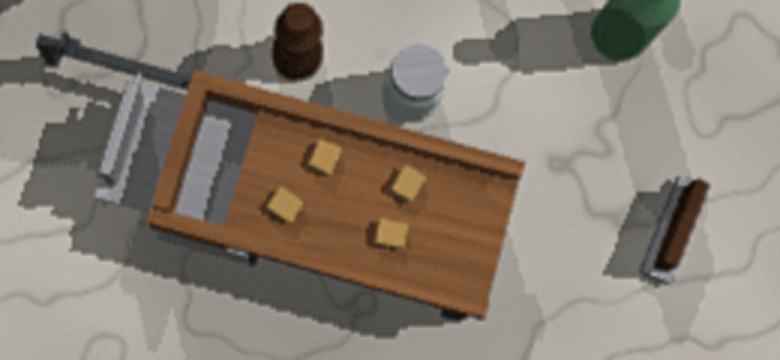

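The enlarged crop shows the end wall corners at (195,73) and (152,225), and the start corners at (522,162) and (484,316). The tab is around (120,130), the marker is at the rail's far end near (50,47), and the rib runs (703,183)-(664,268). The rail is on the far (board -y) side.

```bash
cat >> h.py <<'E'
def crop(u,v,s=3,o=(185,165)): return (u+.5)/s-.5+o[0],(v+.5)/s-.5+o[1]
E
python3 - <<'E'
from h import *
from scipy.optimize import least_squares
z=np.load('pics/top1.npz'); im,d=z['im'],z['d']; P=cloud('top',d)
px=np.array([crop(*q) for q in [(195,72),(151,226),(523,161),(484,317)]])
mod=np.array([[150,-75],[150,75],[-170,-75],[-170,75]]); zz=[112,112,112,112]
W=np.array([onz('top',*p,h)[:2] for p,h in zip(px,[118,118,112,112])]); print(W.round(1).tolist())
def R(t): return np.array([[np.cos(t),-np.sin(t)],[np.sin(t),np.cos(t)]])
f=lambda p:(mod@R(p[2]).T+p[:2]-W).ravel()
s=least_squares(f,[480,-40,1.35]); p=s.x; print('board',p.round(3),s.fun.round(1))
np.save('board.npy',p)
B=lambda q:(np.asarray(q)[...,:2]-p[:2])@R(p[2])
v,u=np.indices(d.shape)
for n,q in dict(r1=(514.4,-30.4),r2=(494.4,-108.6),r3=(466.1,2.9),r4=(446.1,-95.1)).items(): print(n,B(q).round(1))
m=(u>190)&(u<245)&(v>165)&(v<235)&(P[...,2]>60)
b=B(P); 
print('tab top'); k=m&(b[...,0]>165)&(P[...,2]>112)&(abs(b[...,1])<75); print(np.percentile(b[k],[3,50,97],axis=0).round(1),k.sum())
k=m&(b[...,0]>160)&(b[...,1]<-50)&(b[...,1]>-95)
for r in range(168,200):
    for c in range(192,232):
        if k[r,c] and P[r,c,2]>80: print((c,r),b[r,c].round(0),P[r,c,2].round(0),end=' ')
print()
reg2=(u>395)&(u<430)&(v>215)&(v<265)&(P[...,2]>50)&(P[...,2]<66)
Q=P[reg2][:,:2]; c=Q.mean(0); w,V=np.linalg.eigh(np.cov((Q-c).T)); print('rib',c,np.degrees(np.arctan2(*V[::-1,1])))
for a in [((703,183),(664,268))]:
    e=[onz('top',*crop(*q),58) for q in a[0]and a]; print(np.round(e,1), np.degrees(np.arctan2(*(e[0]-e[1])[1::-1])),np.mean(e,0))
ee=ctrl.sense()['ee_pos'];print(ee)
for bx in(-145,85,200,270): print(bx,(R(p[2])@[bx,0]+p[:2]).round(1))
E
```

```text
[[584.9, 96.0], [437.2, 124.9], [520.9, -213.2], [374.7, -182.1]]
board [481.411 -33.789   1.369] [ 0.1  2.   0.9  3.3 -0.1 -2.2 -0.9 -3.1]
r1 [  9.9 -31.6]
r2 [-70.7 -27.8]
r3 [32.9 22.4]
r4 [-67.2  22.3]
tab top
[[194.2 -45.2]
 [199.3  -1.5]
 [206.2  38.5]] 156
(206, 175) [280. -84.] 108.0 (206, 176) [280. -81.] 107.0 (207, 176) [277. -82.] 108.0 (205, 177) [281. -77.] 109.0 (206, 177) [279. -79.] 105.0 (207, 177) [279. -81.] 97.0 (205, 178) [281. -75.] 107.0 (206, 178) [278. -76.] 105.0 (207, 178) [278. -79.] 94.0 (208, 178) [278. -82.] 85.0 (209, 178) [275. -84.] 82.0 (210, 178) [273. -84.] 82.0 (205, 179) [280. -72.] 107.0 (206, 179) [278. -73.] 104.0 (207, 179) [277. -76.] 94.0 (204, 180) [282. -69.] 105.0 (205, 180) [279. -69.] 107.0 (206, 180) [277. -71.] 103.0 (207, 180) [278. -75.] 88.0 (209, 180) [273. -77.] 85.0 (210, 180) [270. -78.] 85.0 (205, 181) [280. -68.] 100.0 (206, 181) [278. -70.] 95.0 (207, 181) [278. -74.] 82.0 (209, 181) [273. -75.] 83.0 (204, 182) [286. -68.] 82.0 (205, 182) [282. -68.] 88.0 (206, 182) [279. -68.] 90.0 (207, 182) [277. -70.] 84.0 (208, 182) [274. -71.] 84.0 (209, 182) [272. -72.] 81.0 (207, 183) [276. -67.] 84.0 (231, 190) [200. -61.] 102.0 (231, 191) [199. -59.] 102.0 (230, 192) [201. -55.] 103.0 (231, 192) [199. -56.] 100.0 (231, 193) [198. -53.] 101.0 
rib [ 481.50964184 -378.28331204] 159.08388093168432
[[ 521.9 -394.8   58. ]
 [ 437.4 -358.1   58. ]] -23.480640023057422 [ 479.61481451 -376.4437772    58.        ]
[201.59862235 643.50386828 201.78468269]
-145 [ 452.3 -175.8]
85 [498.5  49.5]
200 [521.6 162.1]
270 [535.7 230.7]
```

```bash
python3 - <<'E'
from h import *
im=np.load('pics/side1.npz')['im']
c=im[150:290,190:350]; cv2.imwrite('pics/crop2.png',cv2.resize(c[:,:,::-1],None,fx=4,fy=4,interpolation=cv2.INTER_CUBIC))
E
```

```text
(no output)
```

View pics/crop2.png

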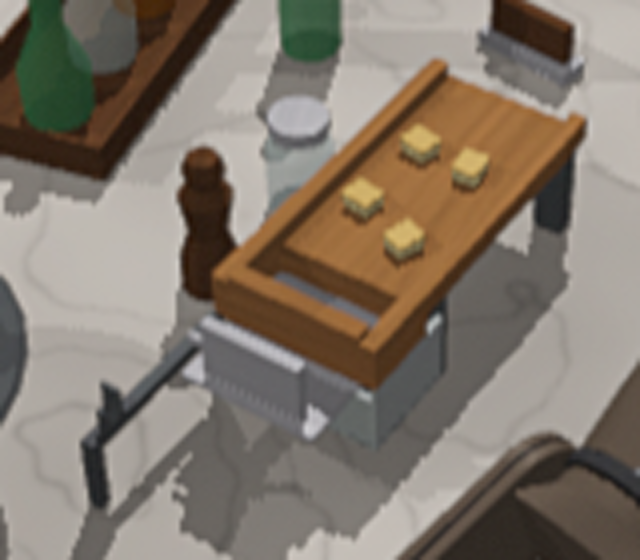

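The side crop shows the slide shut with its tab clear of the end wall, and the marker fin upright at (108,400) near the rail's end. From depth, the fin is at board x≈279 and the tab at ≈199.5, so the pull is ≈79 mm. The fingers line up almost exactly with the scraper, so I'm moving over it now.

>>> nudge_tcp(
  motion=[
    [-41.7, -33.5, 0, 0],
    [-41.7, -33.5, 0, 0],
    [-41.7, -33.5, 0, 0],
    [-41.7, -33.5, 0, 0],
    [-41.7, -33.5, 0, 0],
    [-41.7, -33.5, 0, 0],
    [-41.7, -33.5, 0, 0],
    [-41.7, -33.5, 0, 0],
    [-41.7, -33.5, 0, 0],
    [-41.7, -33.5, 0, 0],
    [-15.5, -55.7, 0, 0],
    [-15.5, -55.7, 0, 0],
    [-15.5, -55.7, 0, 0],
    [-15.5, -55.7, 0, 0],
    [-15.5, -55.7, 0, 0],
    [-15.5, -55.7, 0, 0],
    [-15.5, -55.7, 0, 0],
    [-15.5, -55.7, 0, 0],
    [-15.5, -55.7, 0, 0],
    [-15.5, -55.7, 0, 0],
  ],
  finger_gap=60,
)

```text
refused: motion[0]: [-41.7, -33.5, 0, 0] is too long (schema: maxItems 2). Nothing was moved.
```

Refused on format, not on reach. It needs rows with the three-number parts in brackets of their own.

>>> nudge_tcp(
  motion=[
    [[-41.7, -33.5, 0], 0],
    [[-41.7, -33.5, 0], 0],
    [[-41.7, -33.5, 0], 0],
    [[-41.7, -33.5, 0], 0],
    [[-41.7, -33.5, 0], 0],
    [[-41.7, -33.5, 0], 0],
    [[-41.7, -33.5, 0], 0],
    [[-41.7, -33.5, 0], 0],
    [[-41.7, -33.5, 0], 0],
    [[-41.7, -33.5, 0], 0],
    [[-15.5, -55.7, 0], 0],
    [[-15.5, -55.7, 0], 0],
    [[-15.5, -55.7, 0], 0],
    [[-15.5, -55.7, 0], 0],
    [[-15.5, -55.7, 0], 0],
    [[-15.5, -55.7, 0], 0],
    [[-15.5, -55.7, 0], 0],
    [[-15.5, -55.7, 0], 0],
    [[-15.5, -55.7, 0], 0],
    [[-15.5, -55.7, 0], 0],
  ],
  finger_gap=60,
)

```text
clock: 2.6
ee_pos: [480.3, -379.8, 202.4]
orientation: [-0.476, -3.105, -0.001]
contact_force: [0.7, -0.3, 0.3]
opening: 59.9
finger_force: 0.0
```

>>> nudge_tcp(
  motion=[
    [[0, 0, 20], 0.06],
    [[0, 0, 20], 0],
    [[0, 0, 20], 0],
    [[0, 0, 0], 0],
    [[0, 0, 0], 0],
  ],
)

```text
clock: 3.22
ee_pos: [481.3, -377.9, 143.5]
orientation: [0.566, 3.09, -0.001]
contact_force: [0.8, 0.3, 0.2]
opening: 60.3
finger_force: 0.0
```

```bash
cat >> h.py <<'E'
def yaw():
    from scipy.spatial.transform import Rotation as Ro
    M=Ro.from_rotvec(ctrl.sense()['orientation']).as_matrix(); return M
def to(x,y,z):
    "tool-axis shift to a world TCP target"
    M=yaw(); print('shift',(M.T@(np.array([x,y,z])-ctrl.sense()['ee_pos'])).round(1),'yaw',np.degrees(np.arctan2(M[1,1],M[0,1])).round(2))
def Bw(x,y=0):
    p=np.load('board.npy'); c,s=np.cos(p[2]),np.sin(p[2]); return p[0]+c*x-s*y,p[1]+s*x+c*y
def inB(q):
    p=np.load('board.npy'); c,s=np.cos(p[2]),np.sin(p[2]); a,b=q[0]-p[0],q[1]-p[1]; return np.round([c*a+s*b,-s*a+c*b],1)
E
python3 -c "
from h import *
to(481.5,-378.3,26)
im,d=grab('side','s2'); cv2.imwrite('pics/s2c.png',cv2.resize(im[90:230,230:400,::-1],None,fx=4,fy=4))"
```

```text
shift [ -0.3  -0.3 117.5] yaw 69.22
```

View pics/s2c.png

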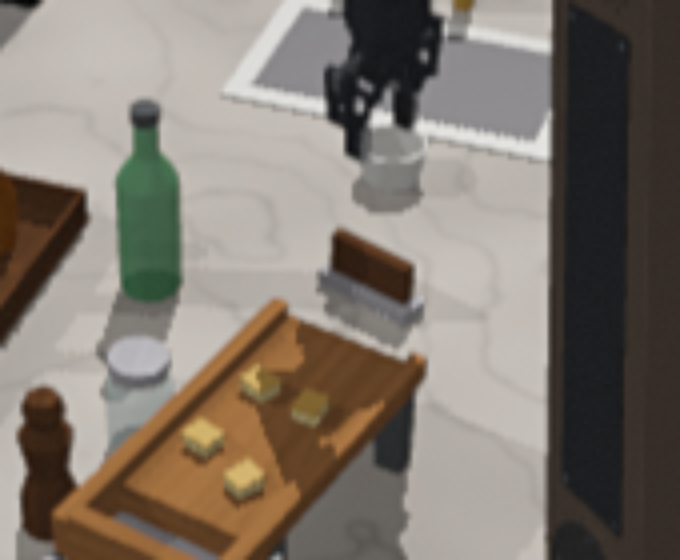

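The open fingers at (390,100) hang above the scraper at (370,270), lined up with its rib. Next I lower and grip.

>>> nudge_tcp(
  motion=[
    [[0, 0, 25], 0],
    [[0, 0, 25], 0],
    [[0, 0, 25], 0],
    [[0, 0, 20], 0],
    [[0, 0, 12], 0],
    [[0, 0, 8], 0],
    [[0, 0, 0], 0],
  ],
  finger_gap=60,
)

```text
clock: 4.15
ee_pos: [480.8, -378.2, 27.8]
orientation: [-0.568, -3.089, -0.0]
contact_force: [-0.6, 0.9, 0.0]
opening: 60.1
finger_force: 0.0
```

>>> nudge_tcp(
  motion=[
    [[0, 0, 0], 0],
    [[0, 0, 0], 0],
    [[0, 0, 0], 0],
    [[0, 0, 0], 0],
    [[0, 0, 0], 0],
    [[0, 0, 0], 0],
  ],
  finger_gap=5,
  force=80,
)

```text
clock: 4.9
ee_pos: [481.1, -378.9, 29.0]
orientation: [0.568, 3.089, -0.002]
contact_force: [-0.8, 0.1, 5.8]
opening: 10.2
finger_force: 79.0
```

>>> nudge_tcp(
  motion=[
    [[0, 0, -10], 0],
    [[0, 0, -30], 0],
    [[0, 0, -40], 0],
    [[0, 0, -40], 0],
    [[0, 0, 0], 0],
    [[0, 0, 0], 0],
    [[0, 0, 0], 0],
  ],
)

```text
clock: 5.78
ee_pos: [479.6, -376.7, 144.9]
orientation: [-0.568, -3.086, -0.005]
contact_force: [-0.0, -0.1, -2.6]
opening: 10.1
finger_force: 78.3
```

```bash
python3 -c "
from h import *
im,d=grab('side','s3'); im2,d2=grab('top','t3')
a=cv2.resize(im[60:200,270:360,::-1],None,fx=4,fy=4); b=cv2.resize(im2[190:290,370:450,::-1],None,fx=5.0,fy=5.6,interpolation=cv2.INTER_CUBIC)
cv2.imwrite('pics/s3c.png',np.hstack([a,b]))"
```

```text
(no output)
```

View pics/s3c.png

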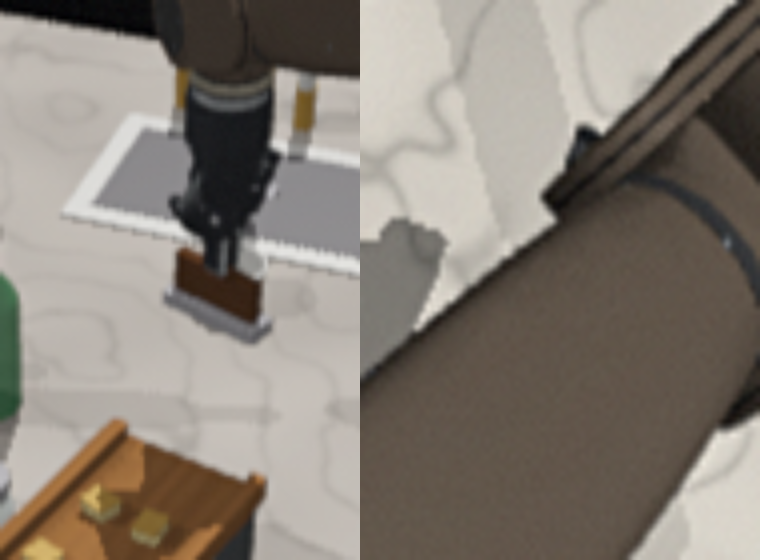

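The scraper is lifted and level, gripped at the middle of its rib at (220,265). Next I turn it square to the board and travel to behind the rinds.

>>> nudge_tcp(
  motion=[
    [[0, 0, -15], -0.08],
    [[0, 0, -15], -0.08],
    [[0, 0, 0], 0],
    [[0, 0, 0], 0],
  ],
)

```text
clock: 6.38
ee_pos: [480.4, -377.7, 176.8]
orientation: [-0.321, -3.124, -0.002]
contact_force: [-0.2, 0.7, -3.3]
opening: 10.0
finger_force: 78.4
```

```bash
python3 -c "
from h import *
to(*Bw(-146),170)"
```

```text
shift [ 68.6 190.9   7.1] yaw 78.26
```

>>> nudge_tcp(
  motion=[
    [[11, 32, 0], 0],
    [[11, 32, 0], 0],
    [[11, 32, 0], 0],
    [[12, 32, 0], 0],
    [[12, 32, 0], 0],
    [[12, 31, 0], 0],
    [[0, 0, 0], 0],
    [[0, 0, 20], 0],
    [[0, 0, 10], 0],
    [[0, 0, 5], 0],
    [[0, 0, 0], 0],
    [[0, 0, 0], 0],
  ],
)

```text
clock: 7.88
ee_pos: [452.3, -177.6, 143.6]
orientation: [0.32, 3.124, -0.001]
contact_force: [0.0, 0.9, -2.1]
opening: 9.9
finger_force: 78.6
```

```bash
python3 -c "
from h import *
to(*Bw(-145),130); print(inB(ctrl.sense()['ee_pos']))
im,d=grab('side','s4'); im2,d2=grab('top','t4')
a=cv2.resize(im[120:260,230:360,::-1],None,fx=4,fy=4); b=cv2.resize(im2[195:285,300:370,::-1],None,fx=4,fy=4,interpolation=cv2.INTER_CUBIC)
b=cv2.copyMakeBorder(b,0,200,0,0,cv2.BORDER_CONSTANT)
cv2.imwrite('pics/s4c.png',np.hstack([a,b]))"
```

```text
shift [ 0.4  1.7 13.6] yaw 78.31
[-146.7   -0.4]
```

View pics/s4c.png

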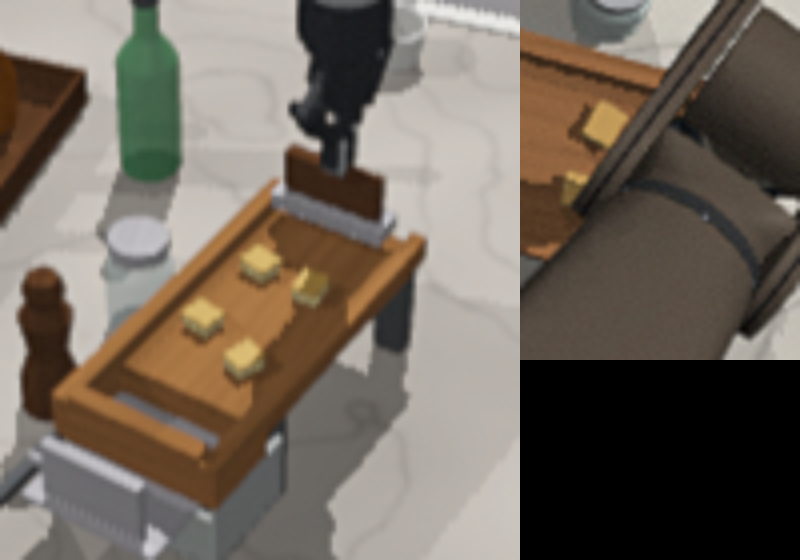

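The scraper is held square across the board just above the rims, with the foot from (275,195) to (393,240) and all four rinds ahead of it. I'll check the lateral fit numerically from the depth.

```bash
python3 -c "
from h import *
z=np.load('pics/s4.npz'); im,d=z['im'],z['d']; P=cloud('side',d); p=np.load('board.npy'); c,s=np.cos(p[2]),np.sin(p[2])
A=P[...,0]-p[0]; B=P[...,1]-p[1]; bx=c*A+s*B; by=-s*A+c*B
hsv=cv2.cvtColor(im,cv2.COLOR_RGB2HSV)
m=(bx>-165)&(bx<-115)&(abs(by)<75)&(P[...,2]>105)&(P[...,2]<140)&(hsv[...,1]<90)
print('foot',m.sum(),np.percentile(by[m],[2,98]).round(1),np.percentile(bx[m],[2,98]).round(1),np.percentile(P[...,2][m],[2,98]).round(1))
for sgn in(-1,1):
  m=(bx>-80)&(bx<60)&(by*sgn>52)&(by*sgn<80)&(P[...,2]>109)&(P[...,2]<116)&(hsv[...,1]>120)
  print('rim',sgn,m.sum(),np.percentile(by[m],[3,50,97]).round(1))
m=(bx>-120)&(bx<60)&(abs(by)<40)&(P[...,2]<107)&(P[...,2]>90); print('surface z',np.median(P[...,2][m]))
"
```

```text
foot 206 [-53.2  48.7] [-158.7 -128.4] [113.9 137.8]
rim -1 114 [-77.6 -68.7 -61.1]
rim 1 135 [57.3 65.2 74. ]
surface z 99.91230039229185
```

>>> nudge_tcp(
  motion=[
    [[0, 1, 4], 0],
    [[0, 0, 4], 0],
    [[0, 0, 3], 0],
    [[0, 0, 0], 0],
    [[0, 0, 0], 0],
  ],
)

```text
clock: 8.6
ee_pos: [452.2, -176.2, 132.1]
orientation: [0.32, 3.125, -0.0]
contact_force: [1.0, 1.0, -1.9]
opening: 10.1
finger_force: 78.6
```

>>> nudge_tcp(
  motion=[
    [[0, 0, 1], 0],
    [[0, 0, 0], 0],
    [[0, 0, 0], 0],
  ],
)

```text
clock: 8.98
ee_pos: [452.2, -176.2, 131.1]
orientation: [0.32, 3.125, -0.0]
contact_force: [-0.4, 0.8, -2.2]
opening: 9.9
finger_force: 78.6
```

>>> nudge_tcp(
  motion=[
    [[0, 0, 1], 0],
    [[0, 0, 0], 0],
    [[0, 0, 0], 0],
  ],
)

```text
clock: 9.35
ee_pos: [452.1, -176.2, 130.0]
orientation: [-0.32, -3.125, -0.0]
contact_force: [-0.6, -0.4, -3.5]
opening: 9.6
finger_force: 78.6
```

>>> nudge_tcp(
  motion=[
    [[0, 0, 1], 0],
    [[0, 0, 0], 0],
    [[0, 0, 0], 0],
  ],
)

```text
clock: 9.72
ee_pos: [452.2, -176.3, 129.2]
orientation: [0.319, 3.125, -0.0]
contact_force: [-1.4, 0.4, -0.4]
opening: 9.9
finger_force: 79.3
```

Contact comes at about 129, so I'm raising 1 mm and sweeping.

>>> nudge_tcp(
  motion=[
    [[0, 4, -1], 0],
    [[0, 8, 0], 0],
    [[0, 10, 0], 0],
    [[0, 10, 0], 0],
    [[0, 10, 0], 0],
    [[0, 10, 0], 0],
    [[0, 10, 0], 0],
    [[0, 10, 0], 0],
    [[0, 10, 0], 0],
    [[0, 10, 0], 0],
    [[0, 10, 0], 0],
    [[0, 10, 0], 0],
    [[0, 10, 0], 0],
    [[0, 10, 0], 0],
    [[0, 10, 0], 0],
    [[0, 10, 0], 0],
    [[0, 10, 0], 0],
    [[0, 10, 0], 0],
    [[0, 0, 0], 0],
  ],
)

```text
clock: 12.1
ee_pos: [487.0, -7.0, 129.9]
orientation: [-0.318, -3.125, -0.0]
contact_force: [0.3, 0.3, -1.9]
opening: 10.0
finger_force: 78.6
```

```bash
python3 -c "
from h import *
print(inB(ctrl.sense()['ee_pos']))
to(*Bw(88),130)
im,d=grab('side','s5'); cv2.imwrite('pics/s5c.png',cv2.resize(im[150:290,220:350,::-1],None,fx=4,fy=4))"
```

```text
[27.4 -0.1]
shift [ 0.1 60.6 -0.1] yaw 78.39
```

View pics/s5c.png

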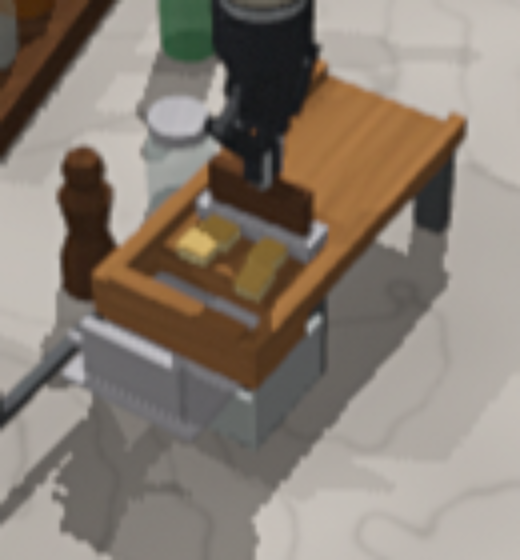

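All four rinds are in two pairs in front of the foot, at (195,245), (220,232), (265,250) and (250,283), just short of the trough. I'll continue slowly to its edge.

>>> nudge_tcp(
  motion=[
    [[0, 4, 0], 0],
    [[0, 5, 0], 0],
    [[0, 5, 0], 0],
    [[0, 5, 0], 0],
    [[0, 5, 0], 0],
    [[0, 5, 0], 0],
    [[0, 5, 0], 0],
    [[0, 5, 0], 0],
    [[0, 5, 0], 0],
    [[0, 5, 0], 0],
    [[0, 5, 0], 0],
    [[0, 5, 0], 0],
    [[0, 0, 0], 0],
    [[0, 0, 0], 0],
    [[0, 0, 0], 0],
  ],
)

```text
clock: 14.02
ee_pos: [498.9, 49.9, 130.0]
orientation: [0.32, 3.125, -0.0]
contact_force: [0.3, 1.1, -2.7]
opening: 9.9
finger_force: 78.6
```

>>> nudge_tcp(
  motion=[
    [[0, 0, -10], 0],
    [[0, -20, -30], 0],
    [[0, -45, -40], 0],
    [[0, -45, -20], 0],
    [[0, -45, 0], 0],
    [[0, 0, 0], 0],
  ],
)

```text
clock: 14.78
ee_pos: [467.4, -104.3, 231.4]
orientation: [0.327, 3.123, -0.002]
contact_force: [-0.2, 1.0, -2.6]
opening: 10.1
finger_force: 78.4
```

```bash
python3 -c "
from h import *
print(inB(ctrl.sense()['ee_pos']))
to(481,-378,165)
im,d=grab('side','s6'); im2,d2=grab('top','t6')
for n,i,dd in(('side',im,d),('top',im2,d2)):
    P=cloud(n,dd); p=np.load('board.npy'); c,s=np.cos(p[2]),np.sin(p[2])
    A=P[...,0]-p[0]; B=P[...,1]-p[1]; bx=c*A+s*B; by=-s*A+c*B
    h=cv2.cvtColor(i,cv2.COLOR_RGB2HSV); m=(h[...,1]>60)&(h[...,1]<175)&(h[...,0]>15)&(h[...,0]<32)&(h[...,2]>60)&(abs(by)<75)&(bx>-170)&(bx<160)&(P[...,2]>60)
    k,l,st,ce=cv2.connectedComponentsWithStats(m.astype(np.uint8))
    for j in range(1,k):
        if st[j,4]>8: q=l==j; print(n,ce[j].round(),st[j,4],np.round([np.median(bx[q]),np.median(by[q]),np.median(P[...,2][q])]))
a=cv2.resize(im[170:270,210:340,::-1],None,fx=4,fy=4); b=cv2.resize(im2[185:285,225:295,::-1],None,fx=4,fy=4,interpolation=cv2.INTER_CUBIC)
cv2.imwrite('pics/s6c.png',np.hstack([a,b]))"
```

```text
[-71.9  -0.4]
shift [ -69.9 -264.9   66.8] yaw 78.06
side [267. 221.] 58 [ 94. -25.  86.]
side [279. 229.] 30 [106.  28.  89.]
top [324. 182.] 9 [-40. -21. 543.]
top [331. 187.] 9 [-55. -15. 544.]
top [256. 212.] 76 [117. -22.  79.]
top [264. 213.] 51 [ 94. -26.  88.]
top [253. 228.] 120 [112.  26.  91.]
```

View pics/s6c.png

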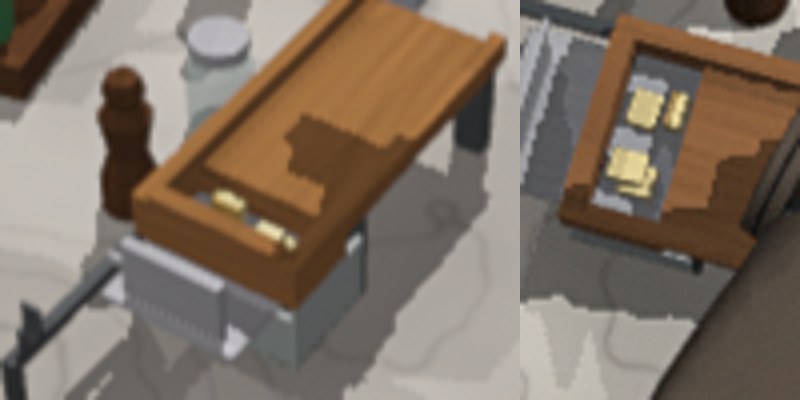

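All four rinds are in the trough: two side by side at (645,107) and (677,110), and two overlapping at (628,165) and (640,182). Now I return the scraper to where it stood.

>>> nudge_tcp(
  motion=[
    [[-11.7, -44.1, 0], 0],
    [[-11.7, -44.1, 0], 0],
    [[-11.7, -44.1, 0], 0],
    [[-11.7, -44.1, 0], 0],
    [[-11.6, -44.1, 0], 0],
    [[-11.6, -44.1, 0], 0],
    [[0, 0, 40], 0],
    [[0, 0, 45], 0],
    [[0, 0, 45], 0],
    [[0, 0, 35], 0],
    [[0, 0, 20], 0],
    [[0, 0, 8], 0],
    [[0, 0, 0], 0],
    [[0, 0, 0], 0],
  ],
)

```text
clock: 16.62
ee_pos: [483.6, -376.0, 38.9]
orientation: [0.319, 3.123, -0.003]
contact_force: [0.5, -1.3, -2.2]
opening: 9.9
finger_force: 78.8
```

>>> nudge_tcp(
  motion=[
    [[0, 0, 4], 0],
    [[0, 0, 2], 0],
    [[0, 0, 0], 0],
    [[0, 0, 0], 0],
  ],
)

```text
clock: 17.12
ee_pos: [482.5, -375.1, 31.1]
orientation: [0.32, 3.125, -0.0]
contact_force: [-0.8, 0.4, -2.8]
opening: 10.0
finger_force: 78.8
```

>>> nudge_tcp(
  motion=[
    [[0, 0, 1], 0],
    [[0, 0, 1], 0],
    [[0, 0, 0], 0],
    [[0, 0, 0], 0],
  ],
)

```text
clock: 17.62
ee_pos: [482.5, -375.2, 29.3]
orientation: [-0.319, -3.125, 0.0]
contact_force: [-1.0, 0.3, 0.3]
opening: 9.9
finger_force: 79.7
```

>>> nudge_tcp(
  motion=[
    [[0, 0, 0.7], 0],
    [[0, 0, 0], 0],
    [[0, 0, 0], 0],
  ],
)

```text
clock: 18.0
ee_pos: [482.5, -375.6, 29.0]
orientation: [-0.319, -3.125, 0.001]
contact_force: [-4.1, -0.7, 3.9]
opening: 9.9
finger_force: 82.0
```

>>> nudge_tcp(
  motion=[
    [[0, 0, 0], 0],
    [[0, 0, 0], 0],
    [[0, 0, 0], 0],
    [[0, 0, 0], 0],
  ],
  finger_gap=46,
)

```text
clock: 18.5
ee_pos: [482.6, -374.9, 28.2]
orientation: [0.32, 3.125, 0.0]
contact_force: [-0.2, 0.9, -0.1]
opening: 46.0
finger_force: 0.0
```

>>> nudge_tcp(
  motion=[
    [[0, 0, -10], 0],
    [[0, 0, -25], 0],
    [[0, 0, -45], 0],
    [[0, 0, -50], 0],
    [[0, 0, -50], 0],
    [[0, 0, 0], 0],
    [[0, 0, 0], 0],
  ],
)

```text
clock: 19.38
ee_pos: [482.4, -374.9, 208.5]
orientation: [0.32, 3.125, -0.0]
contact_force: [-0.2, 0.4, -1.1]
opening: 46.1
finger_force: 0.0
```

```bash
python3 -c "
from h import *
to(*Bw(200,4),200)
im,d=grab('side','s7'); P=cloud('side',d); v,u=np.indices(d.shape)
m=(abs(P[...,0]-482)<50)&(abs(P[...,1]+376)<70)&(P[...,2]>45)&(P[...,2]<70)
Q=P[m]; print(m.sum(),Q.mean(0).round(1),np.percentile(Q[:,2],[5,50,95]))"
```

```text
shift [ 74.3 533.8   8.4] yaw 78.32
115 [ 485.8 -373.1   54.3] [46.38247689 54.81110403 61.40083228]
```

The scraper stands upright. Next I go over the slide handle.

>>> nudge_tcp(
  motion=[
    [[7.4, 53.4, 0], 0],
    [[7.4, 53.4, 0], 0],
    [[7.4, 53.4, 0], 0],
    [[7.4, 53.4, 0], 0],
    [[7.4, 53.4, 0], 0],
    [[7.4, 53.4, 0], 0],
    [[7.4, 53.4, 0], 0],
    [[7.4, 53.4, 0], 0],
    [[7.4, 53.4, 0], 0],
    [[7.4, 53.4, 0], 0],
    [[0, 0, 0], 0],
    [[0, 0, 30], 0],
    [[0, 0, 20], 0],
    [[0, 0, 0], 0],
    [[0, 0, 0], 0],
  ],
)

```text
clock: 21.3
ee_pos: [518.3, 162.2, 158.5]
orientation: [-0.321, -3.125, 0.0]
contact_force: [-0.1, -0.0, 0.3]
opening: 46.2
finger_force: 0.0
```

```bash
python3 -c "
from h import *
print(inB(ctrl.sense()['ee_pos']));to(*Bw(200,4),91)
im,d=grab('side','s8')
P=cloud('side',d); p=np.load('board.npy'); c,s=np.cos(p[2]),np.sin(p[2])
A=P[...,0]-p[0]; B=P[...,1]-p[1]; bx=c*A+s*B; by=-s*A+c*B
m=(P[...,2]>117)&(P[...,2]<127)&(bx>180)&(bx<225)&(abs(by)<50); print('tab',m.sum(),np.percentile(bx[m],[3,50,97]),np.percentile(by[m],[3,97]))
m=(P[...,2]>92)&(P[...,2]<108)&(bx>240)&(bx<310)&(by<-55)&(by>-95); print('fin',m.sum(),np.percentile(bx[m],[3,50,97]),np.percentile(by[m],[3,97]))
"
```

```text
[199.4   3.3]
shift [ 0.7  0.6 67.5] yaw 78.27
tab 106 [193.36934128 201.48260942 207.80433166] [-45.57987826  40.30342152]
fin 18 [275.98368335 279.85833477 283.45279175] [-83.0687269 -67.9279472]
```

>>> nudge_tcp(
  motion=[
    [[0, 0.5, 20], 0],
    [[0, 0, 20], 0],
    [[0, 0, 15], 0],
    [[0, 0, 12], 0],
    [[0, 0, 0], 0],
    [[0, 0, 0], 0],
  ],
)

```text
clock: 22.1
ee_pos: [518.8, 163.4, 92.0]
orientation: [0.319, 3.124, 0.0]
contact_force: [-0.3, 0.3, 0.2]
opening: 45.9
finger_force: 0.0
```

>>> nudge_tcp(
  motion=[
    [[0, 0, 0], 0],
    [[0, 0, 0], 0],
    [[0, 0, 0], 0],
    [[0, 0, 0], 0],
    [[0, 0, 0], 0],
    [[0, 0, 0], 0],
  ],
  finger_gap=4,
  force=80,
)

```text
clock: 22.85
ee_pos: [518.5, 162.7, 92.2]
orientation: [0.319, 3.125, -0.002]
contact_force: [-1.5, -4.4, 5.5]
opening: 6.7
finger_force: 78.8
```

```bash
python3 -c "
from h import *
print(inB(ctrl.sense()['ee_pos']))"
```

```text
[199.9   3.1]
```

Gripped at board x≈200, as expected. Now I pull most of the way out and measure the tongue against the fin.

>>> nudge_tcp(
  motion=[
    [[0, 4, 0], 0],
    [[0, 6, 0], 0],
    [[0, 8, 0], 0],
    [[0, 8, 0], 0],
    [[0, 8, 0], 0],
    [[0, 8, 0], 0],
    [[0, 8, 0], 0],
    [[0, 8, 0], 0],
    [[0, 8, 0], 0],
    [[0, 6, 0], 0],
    [[0, 3, 0], 0],
    [[0, 0, 0], 0],
    [[0, 0, 0], 0],
    [[0, 0, 0], 0],
  ],
)

```text
clock: 24.6
ee_pos: [534.0, 234.0, 92.2]
orientation: [0.318, 3.125, -0.009]
contact_force: [-1.9, -9.9, 6.5]
opening: 6.4
finger_force: 79.0
```

```bash
python3 -c "
from h import *
print(inB(ctrl.sense()['ee_pos']))
im,d=grab('side','s9'); im2,d2=grab('top','t9')
a=cv2.resize(im[190:280,195:305,::-1],None,fx=5,fy=5,interpolation=cv2.INTER_CUBIC); b=cv2.resize(im2[165:245,195:245,::-1],None,fx=5,fy=5.625,interpolation=cv2.INTER_CUBIC)
cv2.imwrite('pics/s9c.png',np.hstack([a,b]))
for n,dd in(('side',d),('top',d2)):
    P=cloud(n,dd); p=np.load('board.npy'); c,s=np.cos(p[2]),np.sin(p[2])
    A=P[...,0]-p[0]; B=P[...,1]-p[1]; bx=c*A+s*B; by=-s*A+c*B
    for nm,m in dict(tab=(P[...,2]>117)&(P[...,2]<127)&(bx>240)&(bx<300)&(by>-50)&(by<-25),ton=(P[...,2]>88)&(P[...,2]<127)&(bx>240)&(bx<300)&(by>-60)&(by<-50),fin=(P[...,2]>92)&(P[...,2]<108)&(bx>240)&(bx<310)&(by<-66)&(by>-95)).items():
        if m.sum(): print(n,nm,m.sum(),np.percentile(bx[m],[3,50,97]).round(1),np.percentile(by[m],[3,97]).round(1),np.median(P[...,2][m]).round())
"
```

```text
[272.9   2.3]
side tab 12 [276.8 278.7 281.2] [-46.7 -26.7] 120.0
side ton 6 [271.1 276.2 279. ] [-58.7 -50.7] 99.0
side fin 20 [273.8 280.3 283.3] [-86.5 -67.3] 99.0
top ton 3 [270.5 271.4 272.2] [-59.5 -57.5] 98.0
top fin 4 [276.5 278.1 281.4] [-84.8 -77.6] 102.0
```

View pics/s9c.png

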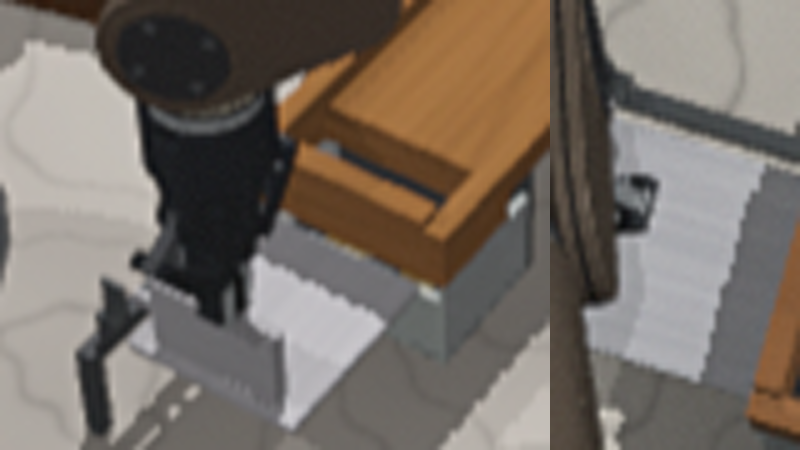

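The slide is out about 73 mm and the trough is emptying. The fin at (118,300) is just beyond the tab's left edge at (150,285). I'll refine the remaining few millimetres by averaging depth over several frames.

```bash
cat > fin.py <<'E'
from h import *
p=np.load('board.npy'); c,s=np.cos(p[2]),np.sin(p[2])
def bc(n,d):
    P=cloud(n,d); A=P[...,0]-p[0]; B=P[...,1]-p[1]; return c*A+s*B,-s*A+c*B,P[...,2]
def fm(n,d,t,im):
    bx,by,z=bc(n,d); g=im.astype(float).mean(2)
    sat=im.max(2).astype(int)-im.min(2)
    if n=='side': tab=(z>80)&(z<118)&(by>-42)&(by<40)&(abs(bx-t-6)<9)&(g>80)
    else: tab=(z>80)&(z<118)&(by>-42)&(by<40)&(abs(bx-t+6)<7)
    f=(z>92)&(z<105)&(by>-92)&(by<-62)&(abs(bx-279)<10)
    return tab,f,bx,by,z
if __name__=='__main__':
    L=[]
    t=inB(ctrl.sense()['ee_pos'])[0]
    fr=[cams.get_image('side') for _ in range(8)]
    D=np.array([f[1] for f in fr]); I=np.mean([f[0] for f in fr],0); d=np.median(D,0); print('noise',np.median(D.std(0)))
    np.savez('pics/now.npz',im=I.astype(np.uint8),d=d)
    for nm,n,tt in(('s1','side',200),('s8','side',200),('now','side',t),('t1','top',200)):
        q=np.load(f'pics/{nm}.npz'); T,f,bx,by,z=fm(n,q['d'],tt,q['im'])
        o=np.median(bx[T])-tt if T.sum() else np.nan
        print(nm,'TCP x',tt,'tab face off',o.round(2),T.sum(),'fin',f.sum(),np.percentile(bx[f],[5,25,50,75,95]).round(1),'fin y',np.percentile(by[f],[5,95]).round(1))
E
python3 fin.py; python3 -c "
import numpy as np
from fin import *
q=np.load('pics/now.npz');T,f,bx,by,z=fm('side',q['d'],273,q['im'])
for r,cc in np.argwhere(f): print((cc,r),int(q['im'][r,cc].mean()),bx[r,cc].round(1),by[r,cc].round(),z[r,cc].round(),end='; ')"
```

```text
noise 3.8124986
(np.int64(217), np.int64(246)) 107 276.6 -79.0 105.0; (np.int64(215), np.int64(247)) 102 279.6 -85.0 100.0; (np.int64(216), np.int64(247)) 48 280.6 -80.0 104.0; (np.int64(217), np.int64(247)) 62 279.8 -77.0 105.0; (np.int64(215), np.int64(248)) 117 280.9 -84.0 97.0; (np.int64(216), np.int64(248)) 49 280.3 -81.0 99.0; (np.int64(217), np.int64(248)) 42 281.6 -76.0 103.0; (np.int64(218), np.int64(248)) 46 280.9 -72.0 104.0; (np.int64(219), np.int64(248)) 66 279.1 -70.0 104.0; (np.int64(222), np.int64(248)) 165 270.9 -66.0 99.0; (np.int64(216), np.int64(249)) 51 281.5 -80.0 96.0; (np.int64(217), np.int64(249)) 44 280.0 -78.0 96.0; (np.int64(218), np.int64(249)) 44 280.7 -73.0 99.0; (np.int64(219), np.int64(249)) 52 281.4 -68.0 103.0; (np.int64(222), np.int64(249)) 120 274.2 -63.0 99.0; (np.int64(217), np.int64(250)) 46 280.6 -78.0 92.0; (np.int64(218), np.int64(250)) 46 279.0 -75.0 92.0; (np.int64(219), np.int64(250)) 46 280.1 -70.0 96.0; (np.int64(222), np.int64(250)) 92 273.7 -64.0 94.0; (np.int64(219), np.int64(251)) 47 280.9 -70.0 93.0; Traceback (most recent call last):
  File "fin.py", line 19, in <module>
    q=np.load(f'pics/{nm}.npz'); T,f,bx,by,z=fm(n,q['d'],tt,q['im'])
    fid = stack.enter_context(open(os.fspath(file), "rb"))
                              ~~~~^^^^^^^^^^^^^^^^^^^^^^^
FileNotFoundError: [Errno 2] No such file or directory: 'pics/s1.npz'
```

```bash
sed -i "s/'s1','side'/'side1','side'/;s/'t1','top'/'top1','top'/" fin.py; python3 fin.py
```

```text
noise 3.8186026
side1 TCP x 200 tab face off 5.47 203 fin 11 [277.4 278.7 279.2 280.7 282.1] fin y [-82.9 -68.7]
s8 TCP x 200 tab face off 5.36 203 fin 13 [276.  278.2 279.8 280.2 283.4] fin y [-82.9 -70.1]
now TCP x 272.9 tab face off 5.78 198 fin 21 [274.4 279.2 279.8 280.4 281.5] fin y [-84.9 -63.7]
top1 TCP x 200 tab face off -5.1 62 fin 8 [277.4 277.8 278.3 278.7 279.7] fin y [-80.7 -68.5]
```

>>> nudge_tcp(
  motion=[
    [[0, 2, 0], 0],
    [[0, 2, 0], 0],
    [[0, 2, 0], 0],
    [[0, 0, 0], 0],
    [[0, 0, 0], 0],
    [[0, 0, 0], 0],
  ],
)

```text
clock: 26.25
ee_pos: [535.2, 239.6, 92.2]
orientation: [0.318, 3.125, -0.01]
contact_force: [-1.6, -10.6, 6.6]
opening: 6.7
finger_force: 79.0
```

```bash
python3 - <<'E'
from fin import *
st=ctrl.sense();t=inB(st['ee_pos'])[0];print(t)
fr=[cams.get_image('side') for _ in range(14)]
d=np.mean([f[1] for f in fr],0); im=np.mean([f[0] for f in fr],0); np.savez('pics/e1.npz',im=im.astype(np.uint8),d=d)
T,f,bx,by,z=fm('side',d,t,im); g=im.mean(2)
print('tab centre',np.median(bx[T])-6, np.mean(bx[T])-6,T.sum())
k=f&(g<52); print('fin centre',np.mean(bx[k])-2,np.median(bx[k])-2,bx[k].std(),k.sum())
to2=(z>85)&(z<118)&(by>-64)&(by<-47)&(abs(bx-t)<14)
print('tongue',[( (int(c),int(r)),int(g[r,c]),bx[r,c].round(1),by[r,c].round(),z[r,c].round()) for r,c in np.argwhere(to2)])
# rinds
p2=(z<60)&(bx>50)&(bx<150)&(abs(by)<62)
h=cv2.cvtColor(im.astype(np.uint8),cv2.COLOR_RGB2HSV); y=(h[...,0]>15)&(h[...,0]<35)&(h[...,1]>60)&(h[...,2]>70)&(z<95)&(bx>40)&(bx<160)&(abs(by)<75)
n,l,s_,ce=cv2.connectedComponentsWithStats(y.astype(np.uint8))
for j in range(1,n):
    q=l==j
    if s_[j,4]>4: print('pale',ce[j].round(),s_[j,4],np.round([np.median(bx[q]),np.median(by[q]),np.median(z[q])]))
cv2.imwrite('pics/e1c.png',np.hstack([cv2.resize(im[235:275,205:265,::-1],None,fx=9,fy=9,interpolation=cv2.INTER_CUBIC)[:360],np.zeros((360,10,3)),cv2.resize(im[210:290,250:310,::-1],None,fx=4.0,fy=4.5,interpolation=cv2.INTER_CUBIC)]))
E
```

```text
278.6
tab centre 278.4718721377377 278.06628846742774 183
fin centre 278.5032494165441 278.6431088202732 0.36254610865424747 11
tongue [((221, 250), 157, np.float64(279.5), np.float64(-63.0), np.float64(100.0)), ((222, 250), 171, np.float64(278.0), np.float64(-60.0), np.float64(100.0)), ((223, 250), 150, np.float64(275.5), np.float64(-59.0), np.float64(99.0)), ((221, 251), 112, np.float64(279.6), np.float64(-63.0), np.float64(95.0)), ((223, 251), 134, np.float64(279.0), np.float64(-56.0), np.float64(99.0)), ((224, 251), 108, np.float64(284.1), np.float64(-47.0), np.float64(109.0)), ((221, 252), 83, np.float64(279.5), np.float64(-64.0), np.float64(91.0)), ((222, 252), 89, np.float64(280.5), np.float64(-59.0), np.float64(94.0)), ((223, 252), 101, np.float64(279.9), np.float64(-56.0), np.float64(96.0)), ((224, 252), 106, np.float64(283.6), np.float64(-48.0), np.float64(104.0)), ((223, 253), 76, np.float64(280.1), np.float64(-56.0), np.float64(92.0)), ((224, 253), 98, np.float64(284.1), np.float64(-48.0), np.float64(100.0)), ((224, 254), 110, np.float64(283.7), np.float64(-49.0), np.float64(95.0)), ((224, 255), 134, np.float64(284.2), np.float64(-49.0), np.float64(91.0)), ((224, 256), 141, np.float64(283.7), np.float64(-50.0), np.float64(85.0))]
pale [264. 238.] 9 [149.  -1.  69.][ WARN:0@13.792] global loadsave.cpp:1063 imwrite_ Unsupported depth image for selected encoder is fallbacked to CV_8U.
```

View pics/e1c.png

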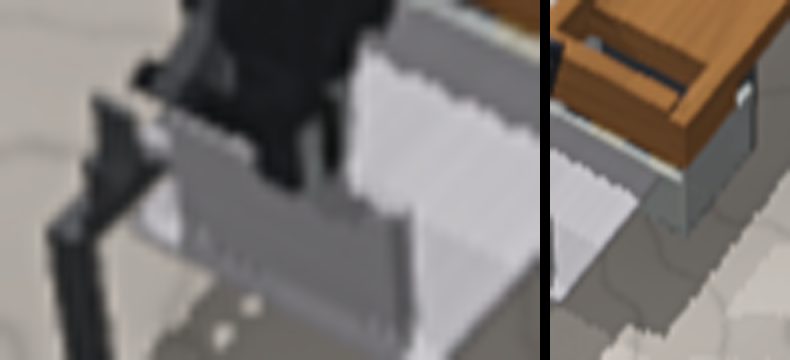

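The tongue now sits beside the fin, at about (150,140) versus (120,130), with both planes within 0.5 mm, and the trough looks empty at (640,65). I'll confirm numerically from the top camera that the rinds lie in the bin.

>>> nudge_tcp(
  motion=[
    [[0, 0.4, 0], 0],
    [[0, 0, 0], 0],
    [[0, 0, 0], 0],
  ],
)

```text
clock: 27.32
ee_pos: [535.2, 239.8, 92.2]
orientation: [0.318, 3.125, -0.011]
contact_force: [-1.4, -12.0, 6.7]
opening: 6.3
finger_force: 79.1
```

```bash
python3 - <<'E'
from fin import *
for n in('top','side'):
    fr=[cams.get_image(n) for _ in range(8)]
    d=np.mean([f[1] for f in fr],0); im=np.mean([f[0] for f in fr],0).astype(np.uint8); bx,by,z=bc(n,d)
    h=cv2.cvtColor(im,cv2.COLOR_RGB2HSV)
    q0=(h[...,0]>14)&(h[...,0]<35)&(h[...,1]>50)&(h[...,1]<175)&(h[...,2]>45)&(bx>-170)&(bx<165)&(abs(by)<85)&(z<130)
    k,l,s_,ce=cv2.connectedComponentsWithStats(q0.astype(np.uint8))
    for j in range(1,k):
        q=l==j
        if s_[j,4]>4: print(n,ce[j].round(),s_[j,4],'x,y,z',np.round([np.median(bx[q]),np.median(by[q]),np.median(z[q])]),'z range',np.percentile(z[q],[5,95]).round(),im[q].mean(0).round())
    tr=(bx>86)&(bx<130)&(abs(by)<56)&(z<105); print(n,'trough px',tr.sum(),'z pct',np.percentile(z[tr],[5,25,50,75,95,99]).round())
    if n=='side':
        T,f,bx,by,z=fm('side',d,279,im); k=f&(im.mean(2)<52); print('tab',np.median(bx[T])-6,'fin',np.mean(bx[k])-2)
        m=(abs(bx+415)>0)&(z>45)&(z<66); P=cloud(n,d); m&=(abs(P[...,0]-482)<60)&(abs(P[...,1]+376)<60); print('scraper',m.sum(),P[m].mean(0).round(0),P[m][:,2].max().round())
st=ctrl.sense(); print(inB(st['ee_pos']),st['clock'],np.abs(st['qd']).max())
E
```

```text
top [259. 216.] 134 x,y,z [109. -25.  20.] z range [ 7. 30.] [90. 74. 47.]
top [257. 232.] 79 x,y,z [103.  22.  19.] z range [ 6. 21.] [91. 74. 45.]
top trough px 406 z pct [ 6.  7.  8. 20. 28. 31.]
side [296. 201.] 1636 x,y,z [-13.  14. 100.] z range [ 98. 112.] [161. 112.  64.]
side [255. 210.] 48 x,y,z [ 95. -70. 112.] z range [110. 114.] [157. 109.  62.]
side [259. 223.] 31 x,y,z [140. -21. 118.] z range [116. 119.] [156. 108.  61.]
side [273. 229.] 45 x,y,z [142.  27. 118.] z range [117. 119.] [157. 109.  62.]
side [265. 238.] 13 x,y,z [149.   3.  70.] z range [51. 75.] [103.  79.  50.]
side [278. 245.] 12 x,y,z [150.  46.  71.] z range [17. 73.] [106.  84.  56.]
side trough px 26 z pct [ 5.  8. 17. 23. 26. 26.]
tab 278.5881644725306 fin 278.3190680061308<stdin>:14: RuntimeWarning: Mean of empty slice.
  ret = um.true_divide(
Traceback (most recent call last):
ValueError: zero-size array to reduction operation maximum which has no identity
```

The rinds lie in the bin with z at most 31, the trough is clear, and the handle and fin agree within 0.3 mm. The grip is holding, so I'm handing in.

```bash
python3 -c "
from h import *
print(ctrl.hand_in())"
```

```text
the job is handed in; nothing more can be done
None
```

I handed the job in with the rinds in the bin, the scraper standing upright on the marble, and the slide held open within about 0.5 mm of the marker; the depth check found nothing left in the trough but couldn't count the four rinds one by one, and I last saw the scraper just after setting it down.

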